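# Seat the backplate and index the stop head to the third stop

## Task

Pick up the loose metal backplate by its upright web, lower it over the two brass locating pins of the fixture until it rests flush on the blue nest, and let go of it. Then grip the red indexing knob and turn it clockwise, click by click, to the third stop after the red zero mark without overshooting to the fourth, and finish still gripping the knob there: do not let go at the end. Leave the bottle, the red bin and the steel fitting where they are.

Things in the scene. Friction and masses are not known exactly. Their poses are not given: they have to be found in the camera images.
- fixture: Steel fixture fixed to the bench: dark slab 150 x 300 x 12 mm (x, y, z). On its top a blue nest (120 x 80 mm, centre at y = -85 mm) and a grey round indexing head (100 mm across, its top 42 mm above the bench, axis at y = +95 mm). Origin: centre of the slab's underside, on the bench; yaw differs from start to start.
- nest (a point): Centre of the nest's top face, 22 mm above the bench, midway between the two upright brass pins, which stand at x = +40 and x = -40 mm of this frame (same axes as the fixture). Pins: 10 mm in diameter, 22 mm tall above the nest, the top 6 mm tapered to 4 mm.
- plate: Loose light-grey metal backplate, 110 x 70 x 6 mm (x, y, z), with two through holes of 12 mm at x = +40 and x = -40 mm (y = 0) and an upright web in its middle to hold it by: 46 mm long in x, 10 mm thick in y, rising from the plate's top to 47 mm above its underside. Origin: centre of the underside. About 0.35 kg, varying by a quarter. It fits the pins either way round; seated, its origin lies on nest.
- knob: Red bar-shaped grip of the indexing knob: 46 mm long in its x, 14 mm thick in its y, 40 mm tall. Origin: centre of its underside, on the knob's turning axis, 48 mm above the bench, just above a black disc 68 mm across that turns with it; its top is 88 mm above the bench. A white line on top and a white mark on the black disc, both on its +x side, point to the dial. It turns as the index joint does, and its yaw is the fixture's yaw minus the joint value.
- index (a joint): Angle of the knob, rad, growing clockwise from above; 0 with its white mark at the dial's red mark (fixture's +x side). Sprung stops (clicks), each at a tick, every 18 degrees: first after the mark 0.314, second 0.628, third 0.942, fourth 1.257. About 0.1 Nm takes it over a click; it settles into a stop by itself. It starts on the zero mark or one stop before or after (rarely poised between).
- bottle: Bystander: green glass bottle with a white cap, 52 mm across, 130 mm tall, standing; origin at the centre of its underside.
- red_bin: Bystander: open red plastic bin 160 x 110 x 70 mm; origin at the centre of its underside.
- fitting: Bystander: small steel angle fitting, 50 x 30 mm, 40 mm tall; origin at the centre of its underside.
Things that resemble listed ones, but are neither listed nor needed, are in the scene too. Of the things that look like the plate, the middle-sized one is meant.

How it is judged:
On the way, in this order (a step that is already met when the one before it is completed fails the run):
1. the held plate is lowered onto the pins, which have entered its holes (z of plate in the frame of nest below 0.012 m and horizontal distance between plate and nest below 0.006 m and angle between the x axis of plate and the x axis of nest, either way round below 0.1 rad and contact force between the fingers and plate above 0.5 N), for 0.04 s.
2. the plate rests flush on the nest, released, before the knob has been turned to the second stop (z of plate in the frame of nest between -0.002 and 0.002 m and horizontal distance between plate and nest below 0.004 m and angle between the x axis of plate and the x axis of nest, either way round below 0.08 rad and angle between plate's own z axis and vertical below 0.03 rad and contact force between the fingers and plate below 0.1 N and value of joint index below 0.47124 rad), for 0.2 s.
3. the knob is gripped at the third stop (value of joint index between 0.85248 and 1.03248 rad and contact force between the fingers and knob above 3 N), for 0.2 s.
At the end, for the whole second after the job is handed in: The plate lies flush on the nest over both pins (within 2 mm of the nest in height, 4 mm sideways, tilted less than 0.03 rad), untouched by the fingers, and the fingers grip the knob (more than 3 N), at rest within 0.09 rad of the third stop (all of step 3 and z of plate in the frame of nest between -0.002 and 0.002 m and horizontal distance between plate and nest below 0.004 m and angle between the x axis of plate and the x axis of nest, either way round below 0.08 rad and angle between plate's own z axis and vertical below 0.03 rad and contact force between the fingers and plate below 0.1 N and linear speed of plate below 0.02 m/s and velocity of joint index between -0.1 and 0.1 rad/s); the arm keeps its last pose, push and grip.
It fails at once if the knob is turned past the third stop towards the fourth (value of joint index above 1.09956 rad).
It fails at once if the bottle is moved by more than 20 mm or tipped (distance of bottle from where it was at the start of the episode above 0.02 m or angle between bottle's own z axis and vertical above 0.3 rad).
It fails at once if the red bin is moved by more than 20 mm or tipped (distance of red_bin from where it was at the start of the episode above 0.02 m or angle between red_bin's own z axis and vertical above 0.3 rad).
It fails at once if the fitting is moved by more than 20 mm or tipped (distance of fitting from where it was at the start of the episode above 0.02 m or angle between fitting's own z axis and vertical above 0.3 rad).
It also fails if it takes over 56 s, if anything falls off the work surface, if the arm or the gripper's body presses on something with over 40 N, if the wrist force passes 120 N, or if a joint passes its speed limit or range.

## Robot

A 6-joint arm with a two-finger parallel gripper is mounted at the origin on the work surface. World frame = base frame: x ahead of the robot, y to its left, z up, the work surface at z = 0. Lengths are in m, angles in rad, forces in N, time in s.
With the tool pointing down it reaches from about 0.35 to 0.775 m from the base axis. Payload 7.3 kg.
Tool frame: the origin (TCP) lies at the centre of the arm's flange, where the gripper is bolted on; the fingertips stand 178 mm ahead of it and the grasp point (between the pads) lies 159 mm ahead of it; z points along the fingers, y is the line along which they close (so a half turn about z gives the same grasp; the last joint's range is limited). The gripper opens to 92 mm and grips with 3 to 60 N. Pads are 19 mm wide; open, the fingers measure 130 mm over their backs; the gripper's body (75 mm by 190 mm) begins 47 mm behind the grasp point.
Start: joints at [1.006, 0.342, 1.524, -0, 1.275, -0.146], TCP at [0.213, 0.48, 0.405] pointing down, gripper open.
Joint ranges: [-2.53, 2.53], [-0.77, 2.02], [0.04, 2.7], [-1, 4.14], [0.28, 2.66], [-3.11, 3.11]. Speed limits (rad/s): [2.57, 2.57, 3.14, 3.14, 3.14, 3.14].

## Interface

Orientations are given as [roll, pitch, yaw] about the fixed x, y, z axes, in that order (R = Rz(yaw) Ry(pitch) Rx(roll)).
In Python, from cell import telemetry, vision, ticket gives the robot as it stands.
- The arm moves only by the shell command python3 -m crank 'ROWS' [FORCE]. ROWS is JSON, a list of rows, each a list of 5 numbers: the gripper command: -1 is shut, 1 is fully open, values between are in proportion, then the shift along the tool's x, y, z in mm, then the turn about the tool's z in rad. In form: [[fingers, dx, dy, dz, roll], ...]. A call has 1 to 12 rows; each row is the pose to reach, as a shift and turn from the pose commanded when the call began, along the tool's axes at that moment; what a row does not reach only later rows make up. A row lasts 1/12 s, in which the tool goes at most 41.7 mm and 7.16 degrees, less where a joint would pass 70% of its speed; a pose out of reach is approached as far as the arm can. A call with a gripper value outside its range is refused whole. The fingers move at their own pace and stop on an object; FORCE is the grip in N (left out, the last holds). Time passes only in rows, so rows that repeat a pose let the fingers close. It gives the time, the measured TCP pose, the force, the opening and the grip force at its end, in the units of the state.
- telemetry.observe(): the state, without advancing time (a new reading comes with each control period).
- vision.read_camera(name): name is "scene" or "side" or "wrist"; returns (picture, depth): 384x512x3 uint8, red, green, blue; 384x512 float32, m along the optical axis (not along the pixel's ray), 0 where there is no reading.
- vision.get_calibration(name): a dict with "camera_matrix" (3x3 intrinsics, pixels), "dist" ([k1, k2, p1, p2, k3] as OpenCV has them; the pictures are not rectified), "rvec" (rotation vector, rad) and "tvec" (3), from world to camera coordinates, as OpenCV has them. Camera axes: x right, y down, z forward; pixel columns grow to the right and rows downward; lengths in m; the calibration is good to about 2 mm. A picture is of the moment at which its call begins: read the wrist's pose just before it. get_calibration takes no time and is no camera call; for the wrist camera it gives the pose at the moment of the call.
- ticket.hand_in(): hands the job in; it is judged then, once.
The state is a dict: "time": time; "qpos": joint angles; "qvel": joint speeds; "joint_efforts": joint torques, N m; "tool_pos": TCP position; "tool_rot": TCP orientation; "contact_force": force on the tool from outside, world axes, zero at the start; "torque": the same for the moment, N m; "opening": finger opening in m; "grip_force": force on a finger pad.
Only numpy, scipy, OpenCV 4.12 (cv2) and the standard library are available. Lean on these libraries where they do the work, as an engineer would, in place of code of your own. Each camera call takes 0.05 s, during which the arm holds its last target. There are 200 camera calls.

## Working session

There is one attempt and no reset: what is moved stays moved. The work goes in short steps, Python scripts to look and compute and a shell command to move; the robot and the scene stay as the last step left them, time stands still between calls to the robot, and variables do not carry over. Pictures are saved under pics/ and viewed, at most 10 in all, crops included, and the job is handed in when it is done.

```bash
mkdir -p pics; ls; cat > h.py <<'E'
import numpy as np, cv2
from cell import telemetry, vision, ticket
def snap(name, fn=None):
    c=vision.get_calibration(name); im,d=vision.read_camera(name)
    if fn: cv2.imwrite('pics/'+fn, cv2.cvtColor(im,cv2.COLOR_RGB2BGR)); np.savez('pics/'+fn[:-4]+'.npz',im=im,d=d,K=c['camera_matrix'],dist=c['dist'],rvec=c['rvec'],tvec=c['tvec'])
    return im,d,c
def load(fn):
    z=np.load(fn); return z['im'],z['d'],dict(camera_matrix=z['K'],dist=z['dist'],rvec=z['rvec'],tvec=z['tvec'])
def RC(c):
    R=cv2.Rodrigues(np.array(c['rvec'],float))[0]; t=np.array(c['tvec'],float).ravel(); return R,t
def norm(px,c):
    return cv2.undistortPoints(np.array(px,float).reshape(-1,1,2),np.array(c['camera_matrix'],float),np.array(c['dist'],float)).reshape(-1,2)
def ray(px,c,z):
    R,t=RC(c); n=norm(px,c); d=np.c_[n,np.ones(len(n))]@R; o=-R.T@t
    return o+d*((z-o[2])/d[:,2])[:,None]
def cloud(d,c):
    R,t=RC(c); h,w=d.shape; u,v=np.meshgrid(np.arange(w),np.arange(h))
    n=norm(np.c_[u.ravel(),v.ravel()],c); p=np.c_[n,np.ones(len(n))]*d.reshape(-1,1)
    P=(p-t)@R; P[d.ravel()==0]=np.nan
    return P.reshape(h,w,3)
def proj(P,c):
    return cv2.projectPoints(np.array(P,float).reshape(-1,1,3),np.array(c['rvec'],float),np.array(c['tvec'],float),np.array(c['camera_matrix'],float),np.array(c['dist'],float))[0].reshape(-1,2)
E
python3 - <<'E'
from h import *
for n in ['scene','side','wrist']:
    im,d,c=snap(n,n+'0.png'); R,t=RC(c); print(n,(-R.T@t).round(3),R[2].round(2), np.array(c['camera_matrix'])[0,0])
a=[cv2.imread(f'pics/{n}0.png') for n in ['scene','side']]
cv2.imwrite('pics/both.png',np.vstack([cv2.resize(x,(400,300)) for x in a]))
print(telemetry.observe())
E
```

```text
pics
scene [1.498 0.461 1.052] [-0.66 -0.31 -0.68] 415.0327154810541
side [ 0.363 -0.613  0.79 ] [ 0.16  0.64 -0.75] 359.229849822962
wrist [0.144 0.511 0.386] [ 0.26 -0.12 -0.96] 308.7863141102376
{'time': 0.15, 'qpos': array([ 1.00600608e+00,  3.42554761e-01,  1.52475657e+00,  5.62115379e-06,
        1.27540728e+00, -1.45994542e-01]), 'qvel': array([-0.00022371, -0.00063824, -0.00240404, -0.00014602, -0.00179249,
        0.00098363]), 'joint_efforts': array([ 1.50003183e-03, -4.31470621e+01, -2.44352782e+01,  7.17301969e-02,
        5.37308562e-02, -9.99148847e-05]), 'tool_pos': array([0.21342422, 0.4795625 , 0.40422293]), 'tool_rot': array([-3.14047946e+00, -1.69119133e-04,  2.72279521e+00]), 'contact_force': array([-0.28785718,  0.7380707 ,  0.197022  ]), 'torque': array([0.01978414, 0.01503954, 0.0034036 ]), 'grip_force': 0.0, 'opening': 0.09156817837012776}
```

View pics/scene0.png

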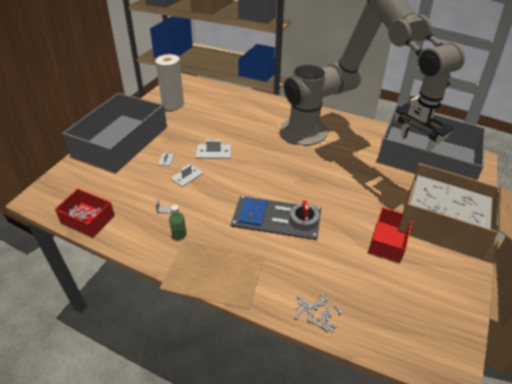

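View pics/side0.png

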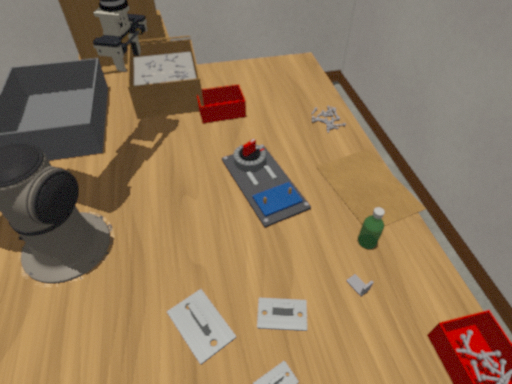

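In the scene view, three things look like the plate: a large one at (213,151), a middle one at (187,175) and a small one at (166,159). In the side view they are at (201,325), (283,313) and (276,375). The middle one should be the target, so I'll measure all three, plus the fixture.

```bash
python3 - <<'E'
from h import *
for n,seeds in [('scene',[(200,153),(180,178),(163,161)]),('side',[(186,318),(265,310),(262,382)])]:
    im,d,c=load(f'pics/{n}0.npz'); hsv=cv2.cvtColor(im,cv2.COLOR_RGB2HSV)
    m=((hsv[...,1]<45)&(hsv[...,2]>110)).astype(np.uint8)
    k,lab,st,ce=cv2.connectedComponentsWithStats(m)
    for s in seeds:
        l=lab[s[1],s[0]]; 
        if l==0: print(n,s,'none',hsv[s[1],s[0]]); continue
        cn=max(cv2.findContours((lab==l).astype(np.uint8),0,2)[0],key=cv2.contourArea).reshape(-1,2)
        P=ray(cn,c,.006)[:,:2]; r=cv2.minAreaRect((P*1000).astype(np.float32)); print(n,s,st[l],np.round(r[0],1),np.round(r[1],1),round(r[2],1))
    # blue nest
    b=((hsv[...,0]>100)&(hsv[...,0]<125)&(hsv[...,1]>150)&(hsv[...,2]>70)).astype(np.uint8)
    k,lab,st,ce=cv2.connectedComponentsWithStats(b)
    for l in range(1,k):
        if st[l][4]>150:
            cn=max(cv2.findContours((lab==l).astype(np.uint8),0,2)[0],key=cv2.contourArea).reshape(-1,2)
            P=ray(cn,c,.022)[:,:2]; r=cv2.minAreaRect((P*1000).astype(np.float32)); print(n,'blue',ce[l].round(),np.round(r[0],1),np.round(r[1],1),round(r[2],1))
    rd=((hsv[...,0]<8)|(hsv[...,0]>172))&(hsv[...,1]>150)&(hsv[...,2]>80)
    k,lab,st,ce=cv2.connectedComponentsWithStats(rd.astype(np.uint8))
    for l in range(1,k):
        if st[l][4]>60: print(n,'red',ce[l].round(),st[l][4],ray([ce[l]],c,.07).round(3))
im,d,c=load('pics/side0.npz')
cv2.imwrite('pics/crop1.png',cv2.resize(cv2.cvtColor(im[135:384,150:400],cv2.COLOR_RGB2BGR),None,fx=2.4,fy=2.4,interpolation=cv2.INTER_CUBIC))
E
```

```text
scene (200, 153) [196 144  35  14 371] [ 312.3 -283.6] [ 90.3 140.3] 25.7
scene (180, 178) [171 165  31  21 300] [ 496.1 -303.5] [ 81.6 108.9] 74.5
scene (163, 161) [159 152  15  14 130] [ 446.1 -432.1] [85.9 47.1] 17.4
scene blue [171.  36.] [ -642.1 -1154.9] [645.  252.4] 34.2
scene blue [258.  63.] [-513.3 -478.4] [460.3 194.3] 23.5
scene blue [253. 211.] [574.1  24.5] [113.6  71.9] 14.2
scene red [ 85. 212.] 1504 [[ 0.874 -0.463  0.07 ]]
scene red [390. 235.] 1499 [[0.527 0.487 0.07 ]]
side (186, 318) [ 167  290   69   74 2536] [ 311.6 -283.2] [ 90.9 143.2] 25.2
side (265, 310) [ 257  298   50   33 1319] [ 493.4 -301.3] [ 71.2 109. ] 73.3
side (262, 382) [253 361  45  23 531] [ 446.8 -416.7] [41.7 88.2] 76.7
side blue [277. 199.] [566.7  19.7] [119.4  81.7] 13.9
side red [222. 103.] 1399 [[0.479 0.437 0.07 ]]
side red [248. 148.] 135 [[0.522 0.193 0.07 ]]
side red [470. 346.] 3635 [[ 0.828 -0.476  0.07 ]]
```

View pics/crop1.png

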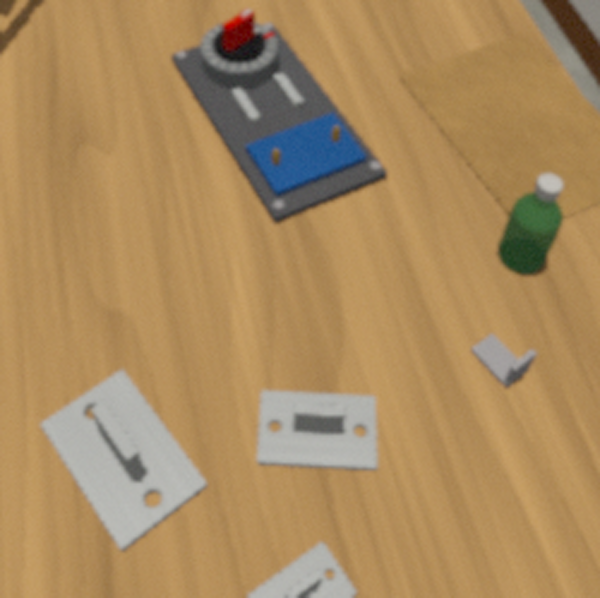

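The crop confirms it: the target is the middle one at crop (318,430), measured 109 x 71 mm at about (0.493,-0.301). The other two measure 141 x 91 mm and 88 x 42 mm. The nest is at about (0.567,0.020) with a yaw of about 13.9°, and the knob is at about (0.523,0.194). I'll pass over the fixture for a close look first.

```bash
python3 -m crank '[[1,-458,-212,0,-0.66],[1,-458,-212,0,-0.66],[1,-458,-212,0,-0.66],[1,-458,-212,0,-0.66],[1,-458,-212,0,-0.66],[1,-458,-212,0,-0.66],[1,-458,-212,0,-0.66],[1,-458,-212,0,-0.66],[1,-458,-212,0,-0.66],[1,-458,-212,0,-0.66],[1,-458,-212,0,-0.66],[1,-458,-212,0,-0.66]]'
```

```text
time: 1.15
tool_pos: [0.5245, 0.1233, 0.4045]
tool_rot: [3.141, -0.0, -2.901]
contact_force: [0.9, 0.5, 0.4]
opening: 0.0917
grip_force: 0.0
```

```bash
python3 -m crank '[[1,-38,-17,0,0],[1,-38,-17,0,0],[1,-38,-17,0,0]]'; python3 - <<'E'
from h import *
im,d,c=snap('wrist','w1.png'); R,t=RC(c); print((-R.T@t).round(3),R[2].round(2),telemetry.observe()['tool_pos'])
cv2.imwrite('pics/w1b.png',cv2.resize(cv2.imread('pics/w1.png'),(768,576)))
E
```

```text
time: 1.4
tool_pos: [0.5659, 0.1166, 0.403]
tool_rot: [3.141, -0.002, -2.903]
contact_force: [0.8, 0.1, -1.1]
opening: 0.0915
grip_force: 0.0
[0.492 0.098 0.385] [ 0.28  0.07 -0.96] [0.56469022 0.11751102 0.40358822]
```

View pics/w1b.png

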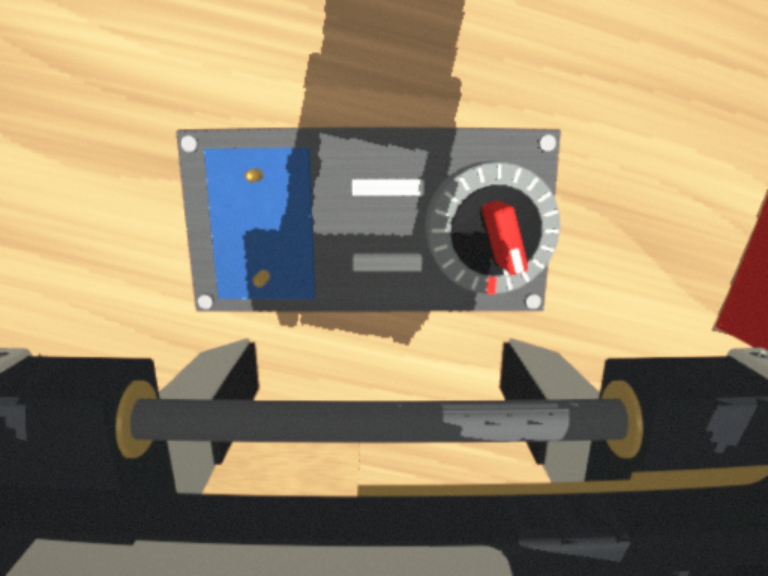

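The wrist view shows four screw heads at (188,144), (548,143), (205,302) and (533,301), and the pins at (254,176) and (261,278). The dial's red mark is at (491,286) and the knob's white line at (515,265), counter-clockwise of the mark. The knob is therefore about one stop before zero.

```bash
cat >> h.py <<'E'
def fixture(im,c,dz=.013):
    hsv=cv2.cvtColor(im,cv2.COLOR_RGB2HSV); g=hsv
    b=((g[...,0]>98)&(g[...,0]<128)&(g[...,1]>120)&(g[...,2]>40)).astype(np.uint8)
    b=cv2.morphologyEx(b,cv2.MORPH_CLOSE,np.ones((5,5)))
    cn=max(cv2.findContours(b,0,2)[0],key=cv2.contourArea).reshape(-1,2)
    r=cv2.minAreaRect((ray(cn,c,.022)[:,:2]*1000).astype(np.float32)); print('blue',np.round(r[0],1),np.round(r[1],1),round(r[2],2))
    y=((g[...,0]>12)&(g[...,0]<28)&(g[...,1]>120)).astype(np.uint8)&cv2.fillConvexPoly(np.zeros(b.shape,np.uint8),cv2.convexHull(cn).astype(np.int32),1)
    k,lab,st,ce=cv2.connectedComponentsWithStats(y)
    for l in range(1,k):
        if st[l][4]>6:
            pp=np.argwhere(lab==l)[:,::-1]; print('pin',st[l],ray([ce[l]],c,.033)[0,:2].round(4))
    rd=((g[...,0]<8)|(g[...,0]>172))&(g[...,1]>120)&(g[...,2]>50)
    k,lab,st,ce=cv2.connectedComponentsWithStats(rd.astype(np.uint8))
    for l in range(1,k):
        if st[l][4]>8: print('red',ce[l].round(1),st[l],'z.042',ray([ce[l]],c,.042)[0,:2].round(4),'z.088',ray([ce[l]],c,.088)[0,:2].round(4))
E
python3 - <<'E'
from h import *
im,d,c=load('pics/w1.npz'); fixture(im,c)
# screw heads refine by bright blob near
g=cv2.cvtColor(im,cv2.COLOR_RGB2GRAY)
for p in [(125,96),(365,95),(137,201),(355,201)]:
    w=g[p[1]-7:p[1]+8,p[0]-7:p[0]+8].astype(float); m=w>(w.max()+np.median(w))/2; yy,xx=np.nonzero(m); q=(p[0]-7+xx.mean(),p[1]-7+yy.mean()); print(np.round(q,1),ray([q],c,.013)[0,:2].round(4))
P=cloud(d,c)
m=(P[...,2]>.075)&(P[...,2]<.1); yy,xx=np.nonzero(m&(xx0:=np.arange(512)[None,:]>300)&(np.arange(384)[:,None]<200))
Q=P[yy,xx]; r=cv2.minAreaRect((Q[:,:2]*1000).astype(np.float32)); print('knob top',len(Q),Q.mean(0).round(4),r)
for p in [(60,60),(260,120),(150,140)]: print(P[p[1],p[0]].round(4))
cv2.imwrite('pics/k1.png',cv2.resize(cv2.cvtColor(im[90:205,265:385],cv2.COLOR_RGB2BGR),None,fx=5,fy=5,interpolation=cv2.INTER_CUBIC))
E
```

```text
blue [568.   20.7] [118.7  81. ] 13.68
pin [164 113  10   8  57] [0.5296 0.0108]
pin [169 181  10  10  63] [0.6067 0.0301]
red [499.8 194.1] [ 477  131   35  102 1826] z.042 [0.5206 0.417 ] z.088 [0.5167 0.3742]
red [335.5 155.5] [321 134  31  49 906] z.042 [0.5264 0.2026] z.088 [0.5217 0.1886]
red [327.2 189.6] [324 184   7  12  68] z.042 [0.5667 0.2056] z.088 [0.5566 0.1912]
[125.1  95.7] [ 0.5197 -0.0489]
[364.9  94.9] [0.4524 0.2235]
[136.3 202.2] [ 0.6472 -0.0173]
[355.4 202. ] [0.5802 0.2551]
knob top 776 [0.5247 0.1929 0.0876] ((525.3841552734375, 194.82215881347656), (45.877254486083984, 14.865653038024902), 31.551042556762695)
[ 0.4963 -0.1388  0.0012]
[0.5098 0.1113 0.0259]
[ 0.5622 -0.0084  0.0239]
```

View pics/k1.png

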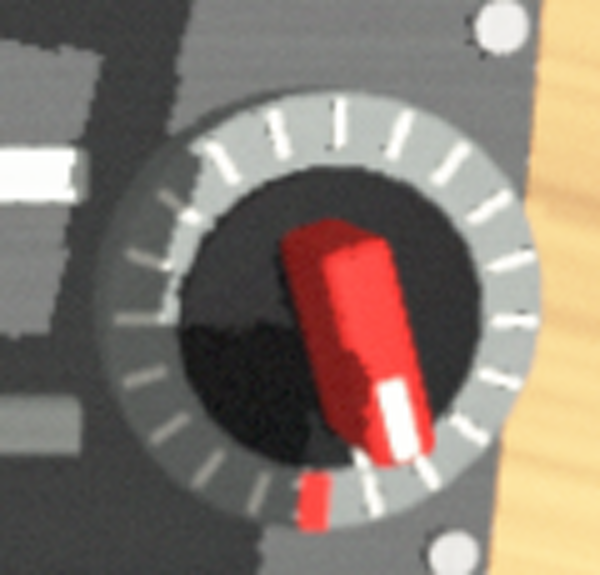

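The knob's bar lies at 31.5° and the fixture at 13.85°, so the index starts at -0.314 and needs four clicks clockwise (1.257 rad). Combining the measurements puts the nest at about (0.569,0.0206). Next I'll move over the plate.

```bash
python3 -m crank '[[1,169,-389,70,0.53],[1,169,-389,70,0.53],[1,169,-389,70,0.53],[1,169,-389,70,0.53],[1,169,-389,70,0.53],[1,169,-389,70,0.53],[1,169,-389,70,0.53],[1,169,-389,70,0.53],[1,169,-389,70,0.53],[1,169,-389,70,0.53],[1,169,-389,70,0.53],[1,169,-389,70,0.53]]'; cat >> h.py <<'E'
def plate(im,d,c,zt=.006):
    hsv=cv2.cvtColor(im,cv2.COLOR_RGB2HSV); P=cloud(d,c)
    w=(hsv[...,0]>8)&(hsv[...,0]<30)&(hsv[...,1]>60)
    m=((~w)&(hsv[...,1]<50)&(hsv[...,2]>95)&(P[...,2]<zt+.02)).astype(np.uint8)
    k,lab,st,ce=cv2.connectedComponentsWithStats(m)
    l=1+np.argmax(st[1:,4]); cn=max(cv2.findContours((lab==l).astype(np.uint8),0,2)[0],key=cv2.contourArea).reshape(-1,2)
    r=cv2.minAreaRect((ray(cn,c,zt)[:,:2]*1000).astype(np.float32)); print('plate',st[l],np.round(r[0],1),np.round(r[1],1),round(r[2],2))
    q=P[(P[...,2]>zt+.03)&(P[...,2]<zt+.05)]; q=q[np.hypot(q[:,0]*1000-r[0][0],q[:,1]*1000-r[0][1])<40]
    if len(q)>20: r=cv2.minAreaRect((q[:,:2]*1000).astype(np.float32)); print('web',len(q),np.round(r[0],1),np.round(r[1],1),round(r[2],2),np.median(q[:,2]))
E
python3 - <<'E'
from h import *
o=telemetry.observe(); print(o['tool_pos'],o['tool_rot']); im,d,c=snap('wrist','w2.png'); plate(im,d,c)
cv2.imwrite('pics/w2b.png',cv2.resize(cv2.imread('pics/w2.png'),(640,480)))
E
```

```text
time: 2.45
tool_pos: [0.4921, -0.302, 0.3343]
tool_rot: [-3.142, -0.001, 2.85]
contact_force: [-0.5, 0.3, -0.7]
opening: 0.0921
grip_force: 0.0
[ 0.4920953  -0.30202829  0.33430621] [-3.14150353e+00 -7.75663384e-04  2.84981707e+00]
plate [ 217  124   71  105 6292] [ 493.6 -302.6] [ 70.4 110.8] 73.73
web 572 [ 493.2 -302.4] [10.  45.7] 73.59 0.04819304864197309
```

View pics/w2b.png

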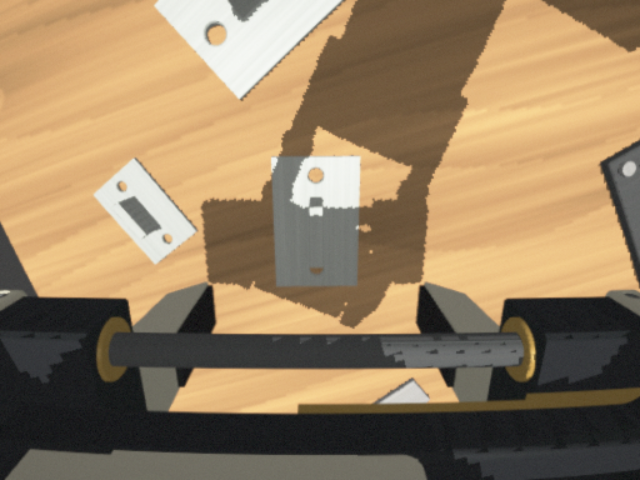

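This view shows the plate at (316,220) between the fingers, 110 x 70 mm with a 46 x 10 mm web. The small one at (145,210) and the large one at the top left are left alone. Now I'll descend and grip.

```bash
python3 -m crank '[[1,-1,0,40,-0.005],[1,-1,0,80,-0.005],[1,-1,0,115,-0.005],[1,-1,0,135,-0.005],[1,-1,0,145,-0.005],[1,-1,0,145,-0.005],[1,-1,0,145,-0.005],[-1,-1,0,145,-0.005],[-1,-1,0,145,-0.005],[-1,-1,0,145,-0.005],[-1,-1,0,145,-0.005],[-1,-1,0,145,-0.005]]' 40; python3 -m crank '[[-1,0,0,0,0],[-1,0,0,0,0],[-1,0,0,0,0],[-1,0,0,0,0]]'
```

```text
time: 3.5
tool_pos: [0.4943, -0.3007, 0.1903]
tool_rot: [-3.141, 0.001, 2.858]
contact_force: [0.6, -0.2, -0.6]
opening: 0.0632
grip_force: 0.0
time: 3.83
tool_pos: [0.4942, -0.3006, 0.1896]
tool_rot: [3.141, -0.0, 2.858]
contact_force: [-0.3, -0.2, -0.2]
opening: 0.0362
grip_force: 0.0
```

```bash
python3 -m crank '[[-1,0,0,0,0],[-1,0,0,0,0],[-1,0,0,0,0],[-1,0,0,0,0],[-1,0,0,0,0],[-1,0,0,0,0]]'; python3 -m crank '[[-1,0,0,-30,0],[-1,0,0,-60,0],[-1,0,0,-95,0],[-1,0,0,-120,0],[-1,0,0,-120,0],[-1,0,0,-120,0]]'; python3 - <<'E'
from h import *
o=telemetry.observe(); print(o['tool_pos'],o['tool_rot']); im,d,c=snap('wrist','w3.png'); plate(im,d,c,.126)
P=cloud(d,c); q=P[(P[...,2]>.09)&(P[...,2]<.15)&(abs(P[...,0]-o['tool_pos'][0])<.08)&(abs(P[...,1]-o['tool_pos'][1])<.08)]
print(np.histogram(q[:,2],np.arange(.09,.151,.004)))
cv2.imwrite('pics/w3b.png',cv2.resize(cv2.imread('pics/w3.png'),(640,480)))
E
```

```text
time: 4.33
tool_pos: [0.4943, -0.3007, 0.1897]
tool_rot: [-3.142, 0.0, 2.858]
contact_force: [-0.5, -0.6, -1.4]
opening: 0.0095
grip_force: 40.0
time: 4.83
tool_pos: [0.4943, -0.3005, 0.3106]
tool_rot: [-3.141, 0.002, 2.858]
contact_force: [-0.3, -0.4, -3.0]
opening: 0.0099
grip_force: 40.0
[ 0.49430634 -0.30052837  0.31055058] [-3.14090969e+00  2.14256502e-03  2.85787135e+00]
plate [  187   141   132    98 11057] [ 468.8 -293.1] [71.2 56.9] 73.82
web 1645 [ 489.5 -297.8] [21.1 37.7] 89.06 0.16886635059769448
(array([    0,     0,     0,     0,     0,     0,     0,     1,    84,
       10553,    67,    89,   153,   207,   256]), array([0.09 , 0.094, 0.098, 0.102, 0.106, 0.11 , 0.114, 0.118, 0.122,
       0.126, 0.13 , 0.134, 0.138, 0.142, 0.146, 0.15 ]))
```

View pics/w3b.png

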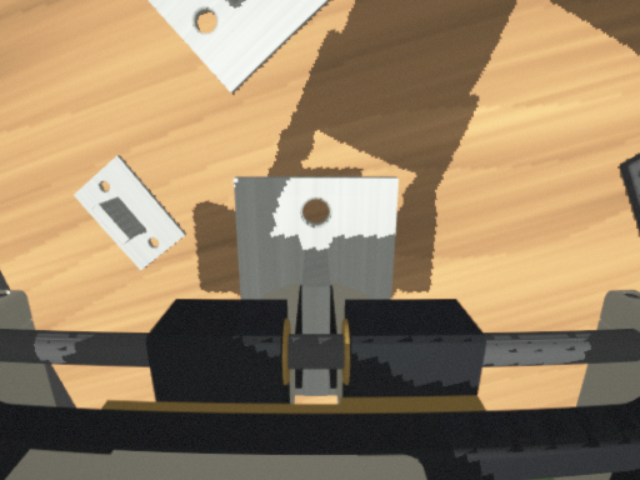

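The plate is held level, with its near hole at (316,211). I'll locate the plate in the tool frame.

```bash
python3 - <<'E'
from h import *
im,d,c=load('pics/w3.npz'); P=cloud(d,c); T=np.array([.4943,-.3006]); y=2.858
tx=np.array([np.cos(y),np.sin(y)]); ty=np.array([np.sin(y),-np.cos(y)])
q=P[150:210,190:320]; q=q[(q[...,2]>.12)&(q[...,2]<.135)]; zt=np.median(q[:,2]); print('ztop',zt)
hsv=cv2.cvtColor(im,cv2.COLOR_RGB2HSV)
reg=np.zeros(d.shape,np.uint8); reg[155:185,238:268]=1
h=((P[...,2]<.11)|np.isnan(P[...,2]))&(reg>0)
yy,xx=np.nonzero(h); print('hole px',xx.mean(),yy.mean(),len(xx))
for px in [(xx.mean(),yy.mean())]:
    w=ray([px],c,zt)[0,:2]-T; print('hole tool',w@tx,w@ty)
m=((P[...,2]>.12)&(P[...,2]<.135)); yy,xx=np.nonzero(m); w=P[yy,xx,:2]-T; a=w@tx; b=w@ty
s=(abs(b)<.03); print('front edge tx',np.percentile(a[s],[99,99.8,100]), 'ty range',np.percentile(b[(a>.035)],[.2,99.8]))
E
```

```text
ztop 0.12819418787315934
hole px 252.45117845117846 168.26936026936028 297
hole tool 0.0405659481614246 -2.26714298841417e-05
front edge tx [0.05443884 0.05462239 0.05480152] ty range [-0.03506538  0.03494266]
```

```bash
python3 -m crank '[[-1,1,20,0,-0.03],[-1,3,55,0,-0.09],[-1,5,90,0,-0.15],[-1,8,125,0,-0.21],[-1,10,165,0,-0.27],[-1,12,205,0,-0.33],[-1,14,240,0,-0.39],[-1,16,275,0,-0.45],[-1,17,305,0,-0.5],[-1,18,322,0,-0.525],[-1,18,329,0,-0.525],[-1,18,329,0,-0.525]]'; python3 -m crank '[[-1,0,0,20,0],[-1,0,0,40,0],[-1,0,0,40,0],[-1,0,0,40,0]]'; python3 - <<'E'
from h import *
o=telemetry.observe(); print(o['tool_pos'],o['tool_rot'])
im,d,c=snap('wrist','w4.png'); P=cloud(d,c)
cv2.imwrite('pics/w4b.png',cv2.resize(cv2.imread('pics/w4.png'),(640,480)))
im,d,c=snap('side','s4.png'); 
cv2.imwrite('pics/s4b.png',cv2.resize(cv2.cvtColor(im[100:260,190:350],cv2.COLOR_RGB2BGR),(600,600),interpolation=cv2.INTER_CUBIC))
E
```

```text
time: 5.88
tool_pos: [0.5688, 0.0216, 0.3077]
tool_rot: [3.14, -0.003, -2.899]
contact_force: [-0.4, -0.4, -2.6]
opening: 0.0101
grip_force: 40.0
time: 6.22
tool_pos: [0.5685, 0.019, 0.2683]
tool_rot: [3.14, -0.004, -2.902]
contact_force: [-0.2, -1.3, -2.7]
opening: 0.0094
grip_force: 40.0
[0.56854066 0.01897118 0.26834321] [ 3.14044696 -0.00392697 -2.90247306]
```

View pics/w4b.png

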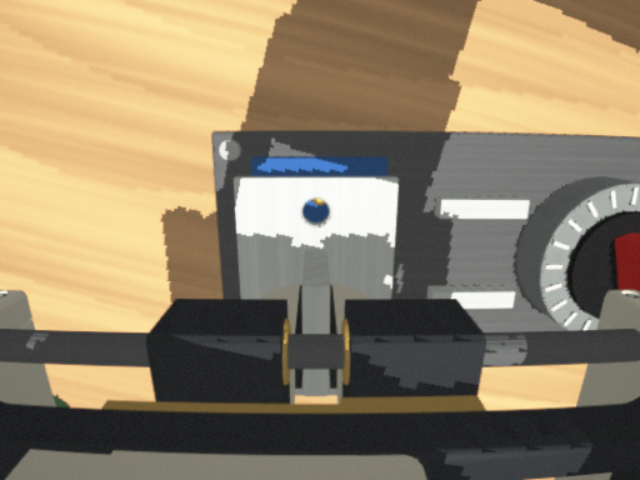

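Through the near hole at (316,211) the brass pin top is visible at (319,202). I'll measure its offset from the hole.

```bash
python3 - <<'E'
from h import *
im,d,c=load('pics/w4.npz'); P=cloud(d,c); hsv=cv2.cvtColor(im,cv2.COLOR_RGB2HSV)
y=2*np.pi-2.902; tx=np.array([np.cos(y),np.sin(y)]); ty=np.array([np.sin(y),-np.cos(y)])
sub=np.s_[152:186,236:270]
q=P[150:210,200:310]; q=q[(q[...,2]>.07)&(q[...,2]<.1)]; zt=np.median(q[:,2]); print('ztop',zt)
h=np.zeros(d.shape,bool); h[sub]=~((hsv[sub][...,1]<60)&(hsv[sub][...,2]>90)); yy,xx=np.nonzero(h); hc=np.array([xx.mean(),yy.mean()])
print('hole',hc,len(xx))
b=np.zeros(d.shape,bool); b[sub]=(hsv[sub][...,0]>8)&(hsv[sub][...,0]<32)&(hsv[sub][...,1]>90); yy,xx=np.nonzero(b); print('brass',xx.min(),xx.max(),yy.min(),yy.max(),xx.mean(),yy.mean())
print('depth z at brass',P[yy,xx,2].round(3)[:20])
hp=ray([hc],c,zt)[0,:2]; print('hole world',hp, 'nest pin pred px',proj([[.5302,.011,.044],[.5302,.011,.022]],c))
pw=P[yy,xx]; pw=pw[(pw[:,2]>.036)&(pw[:,2]<.05)]; print('pin pts',len(pw),pw.mean(0))
import cv2 as v
cc=im[145:190,228:278]; v.imwrite('pics/h4.png',v.resize(v.cvtColor(cc,v.COLOR_RGB2BGR),None,fx=10,fy=10,interpolation=v.INTER_CUBIC))
# blue/slab based fixture from side
im,d,c=load('pics/s4.npz')
E
```

```text
ztop 0.08616010982729505
hole [252.38795987 168.3277592 ] 299
brass 250 258 159 163 254.32142857142858 161.14285714285714
depth z at brass [0.085 0.086 0.043 0.043 0.044 0.045 0.046 0.046 0.046 0.042 0.043 0.045
 0.046 0.046 0.044 0.046 0.044 0.041 0.044 0.046]
hole world [0.52803256 0.00880102] nest pin pred px [[254.81870994 159.12178189]
 [254.60867959 153.80477355]]
pin pts 26 [0.53174135 0.01107789 0.04391854]
```

View pics/h4.png

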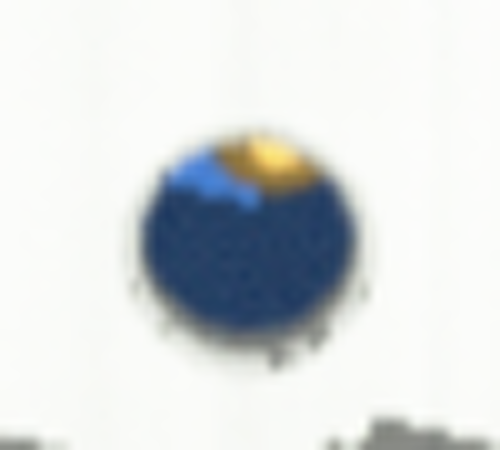

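The pin sits where I predicted. The plate needs about 2 mm of correction in each direction, after which I'll lower it to just above the pins.

```bash
python3 -m crank '[[-1,-2,1.8,8,0],[-1,-2,1.8,18,0],[-1,-2,1.8,26,0],[-1,-2,1.8,28,0],[-1,-2,1.8,28,0],[-1,-2,1.8,28,0]]'; python3 - <<'E'
from h import *
o=telemetry.observe(); print(o['tool_pos'],o['tool_rot'])
im,d,c=snap('wrist','w5.png'); P=cloud(d,c); hsv=cv2.cvtColor(im,cv2.COLOR_RGB2HSV)
sub=np.s_[152:186,236:270]
q=P[150:210,200:310]; q=q[(q[...,2]>.04)&(q[...,2]<.08)]; zt=np.median(q[:,2]); print('ztop',zt)
h=np.zeros(d.shape,bool); h[sub]=~((hsv[sub][...,1]<60)&(hsv[sub][...,2]>90)); yy,xx=np.nonzero(h); hc=np.array([xx.mean(),yy.mean()]); print('hole',hc,len(xx),ray([hc],c,zt)[0,:2])
b=np.zeros(d.shape,bool); b[sub]=(hsv[sub][...,0]>8)&(hsv[sub][...,0]<32)&(hsv[sub][...,1]>90); yy,xx=np.nonzero(b); print('brass',xx.min(),xx.max(),yy.min(),yy.max(),len(xx))
print('pred px',proj([[.5302,.011,.044]],c))
cc=im[145:190,228:278]; cv2.imwrite('pics/h5.png',cv2.resize(cv2.cvtColor(cc,cv2.COLOR_RGB2BGR),None,fx=10,fy=10,interpolation=cv2.INTER_CUBIC))
E
```

```text
time: 6.82
tool_pos: [0.5706, 0.0225, 0.2415]
tool_rot: [3.141, -0.0, -2.9]
contact_force: [-0.2, -0.6, -1.4]
opening: 0.0099
grip_force: 40.0
[0.57062271 0.02254542 0.24151463] [ 3.14142135e+00 -3.86203587e-04 -2.90024088e+00]
ztop 0.059203236060523426
hole [252.37837838 168.26351351] 296 [0.53080094 0.01224568]
brass 246 257 159 165 61
pred px [[250.60400443 161.31333959]]
```

View pics/h5.png

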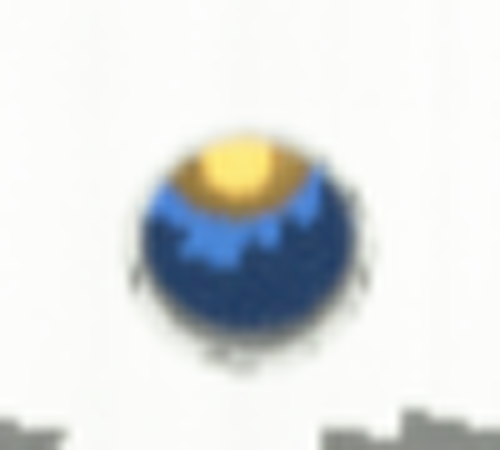

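Pin tip at (251.7,161.3) lines up with the hole to within about 1 mm. I'll descend over the taper and check the force.

```bash
python3 -m crank '[[-1,1,-0.4,3,0],[-1,1,-0.4,7,0],[-1,1,-0.4,11,0],[-1,1,-0.4,14,0],[-1,1,-0.4,17,0],[-1,1,-0.4,17,0]]'; python3 -m crank '[[-1,0,0,2,0],[-1,0,0,4,0],[-1,0,0,6,0],[-1,0,0,6,0]]'
```

```text
time: 7.37
tool_pos: [0.5695, 0.0219, 0.2239]
tool_rot: [3.141, -0.001, -2.9]
contact_force: [-0.7, 0.1, -3.2]
opening: 0.0097
grip_force: 40.0
time: 7.7
tool_pos: [0.5695, 0.0218, 0.2182]
tool_rot: [3.141, -0.001, -2.9]
contact_force: [-1.7, -0.6, -4.2]
opening: 0.0102
grip_force: 40.0
```

```bash
python3 -m crank '[[-1,0,0,2,0],[-1,0,0,4,0],[-1,0,0,5.5,0],[-1,0,0,6.5,0],[-1,0,0,6.5,0],[-1,0,0,6.5,0]]'
```

```text
time: 8.2
tool_pos: [0.5696, 0.0218, 0.2119]
tool_rot: [3.141, -0.001, -2.9]
contact_force: [-4.1, -2.4, -3.1]
opening: 0.0101
grip_force: 40.0
```

```bash
python3 -m crank '[[-1,0.3,-0.2,0.5,0],[-1,0.3,-0.2,1,0],[-1,0.3,-0.2,1,0]]'
```

```text
time: 8.45
tool_pos: [0.5694, 0.0217, 0.2117]
tool_rot: [3.141, 0.0, -2.9]
contact_force: [-6.5, -1.2, 1.8]
opening: 0.01
grip_force: 40.0
```

The plate has contacted the nest, with Fz up by about 5 N. I'll release, retreat and check.

```bash
python3 -m crank '[[-0.3,0,0,0,0],[-0.3,0,0,0,0],[-0.3,0,0,0,0],[-0.3,0,0,0,0],[-0.3,0,0,0,0],[-0.3,0,0,0,0],[-0.3,0,0,0,0],[-0.3,0,0,-20,0],[-0.3,0,0,-60,0],[-0.3,0,0,-100,0],[-0.3,0,0,-130,0],[-0.3,0,0,-130,0]]'; python3 - <<'E'
from h import *
o=telemetry.observe(); print(o['tool_pos'],o['tool_rot'])
im,d,c=snap('wrist','w6.png'); plate(im,d,c,.028); P=cloud(d,c)
q=P[(abs(P[...,0]-.569)<.03)&(abs(P[...,1]-.021)<.025)&(P[...,2]<.035)]; print(len(q)); A=np.c_[q[:,:2]-[.569,.021],np.ones(len(q))]; print(np.linalg.lstsq(A,q[:,2],rcond=None)[0],'top z, tilt')
cv2.imwrite('pics/w6b.png',cv2.resize(cv2.imread('pics/w6.png'),(640,480)))
E
```

```text
time: 9.45
tool_pos: [0.5708, 0.0216, 0.3482]
tool_rot: [-3.138, 0.012, -2.9]
contact_force: [1.2, 0.1, 1.0]
opening: 0.0324
grip_force: 0.0
[0.57082836 0.02157535 0.34821971] [-3.13753243  0.0119009  -2.90021101]
plate [  294    97   191   137 15252] [530.3 157.1] [140.8 198. ] 13.48
web 546 [523.  186.5] [37.  10.7] 14.9 0.06798096352137027
2345
[-0.00674253 -0.00270442  0.02933287] top z, tilt
```

View pics/w6b.png

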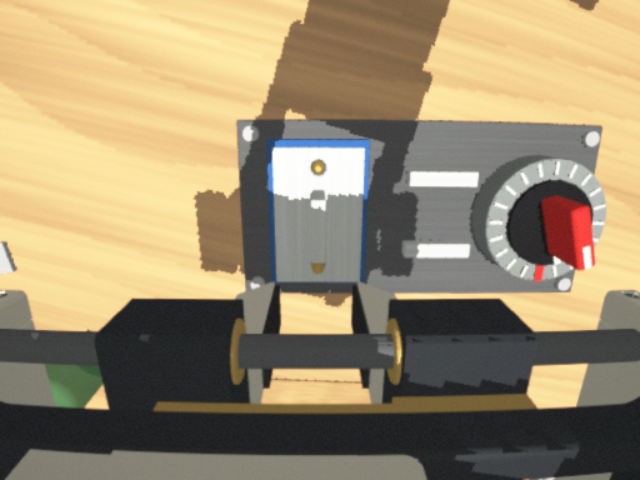

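The plate is down over both pins (pin tops at (318,167) and (318,267)) and flush. Next I'll move over the knob.

```bash
python3 -m crank '[[-0.1,1,35,0,-0.1],[-0.1,1,75,0,-0.2],[-0.1,1.5,115,10,-0.31],[-0.1,1.5,150,30,-0.312],[-0.1,1.5,172,45,-0.312],[-0.1,1.5,179.5,50,-0.312],[-0.1,1.5,179.5,50,-0.312],[-0.1,1.5,179.5,50,-0.312]]'; python3 - <<'E'
from h import *
o=telemetry.observe(); print(o['tool_pos'],o['tool_rot'])
im,d,c=snap('wrist','w7.png'); P=cloud(d,c); hsv=cv2.cvtColor(im,cv2.COLOR_RGB2HSV)
m=(P[...,2]>.08)&(P[...,2]<.095)&(np.hypot(P[...,0]-.526,P[...,1]-.1955)<.04)
q=P[m]; r=cv2.minAreaRect((q[:,:2]*1000).astype(np.float32)); print('knob top',len(q),r,np.median(q[:,2]))
cv2.imwrite('pics/w7b.png',im[...,::-1])
E
```

```text
time: 10.17
tool_pos: [0.5253, 0.1952, 0.2907]
tool_rot: [-3.142, -0.001, -2.588]
contact_force: [0.6, 0.2, 0.3]
opening: 0.0414
grip_force: 0.0
[0.52530123 0.19519375 0.29067181] [-3.14159148e+00 -1.27033512e-03 -2.58768345e+00]
knob top 1450 ((524.8194580078125, 195.25689697265625), (45.729984283447266, 13.997172355651855), 31.97528648376465) 0.08894809201707574
```

The knob is centred between the fingers, measured 45.7 x 14 mm and 0.5 mm off. I'll descend and grip it.

```bash
python3 -m crank '[[-0.1,0.3,0,25,-0.004],[-0.1,0.3,0,45,-0.004],[-0.1,0.3,0,57,-0.004],[-0.1,0.3,0,60,-0.004],[-0.1,0.3,0,60,-0.004],[-1,0.3,0,60,-0.004],[-1,0.3,0,60,-0.004],[-1,0.3,0,60,-0.004],[-1,0.3,0,60,-0.004],[-1,0.3,0,60,-0.004],[-1,0.3,0,60,-0.004],[-1,0.3,0,60,-0.004]]' 40; python3 -m crank '[[-1,0,0,0,0],[-1,0,0,0,0]]'
```

```text
time: 11.22
tool_pos: [0.5248, 0.1959, 0.2319]
tool_rot: [3.141, 0.001, -2.584]
contact_force: [-3.1, 4.0, 5.9]
opening: 0.0141
grip_force: 40.0
time: 11.38
tool_pos: [0.5248, 0.1959, 0.2319]
tool_rot: [3.141, 0.001, -2.584]
contact_force: [-2.1, 4.2, 5.8]
opening: 0.0136
grip_force: 40.0
```

```bash
python3 -m crank '[[-1,0,0,0,0.05],[-1,0,0,0,0.1],[-1,0,0,0,0.15],[-1,0,0,0,0.2],[-1,0,0,0,0.25],[-1,0,0,0,0.3],[-1,0,0,0,0.314],[-1,0,0,0,0.314],[-1,0,0,0,0.314]]'; python3 - <<'E'
from h import *
o=telemetry.observe(); print(o['tool_rot'],o['torque'])
im,d,c=snap('side','s8.png'); 
im,d,c=snap('wrist','w8.png'); P=cloud(d,c)
m=(P[...,2]>.08)&(P[...,2]<.095)&(np.hypot(P[...,0]-.526,P[...,1]-.1955)<.04)
q=P[m]; print(len(q))
E
```

```text
time: 12.13
tool_pos: [0.5249, 0.1958, 0.2319]
tool_rot: [3.141, 0.001, -2.898]
contact_force: [-2.0, 3.7, 5.2]
opening: 0.0135
grip_force: 40.0
[ 3.14108432e+00  8.29892231e-04 -2.89826503e+00] [ 0.55010212  0.44875835 -0.0634968 ]
2334
```

```bash
python3 -m crank '[[-1,0,0,0,0.06],[-1,0,0,0,0.12],[-1,0,0,0,0.18],[-1,0,0,0,0.24],[-1,0,0,0,0.29],[-1,0,0,0,0.314],[-1,0,0,0,0.314],[-1,0,0,0,0.314]]'; python3 -m crank '[[-1,0,0,0,0.06],[-1,0,0,0,0.12],[-1,0,0,0,0.18],[-1,0,0,0,0.24],[-1,0,0,0,0.29],[-1,0,0,0,0.314],[-1,0,0,0,0.314],[-1,0,0,0,0.314]]'; python3 - <<'E'
from h import *
o=telemetry.observe(); print(o['tool_rot'],o['torque'])
im,d,c=snap('wrist','w9.png'); cv2.imwrite('pics/w9b.png',cv2.resize(im[...,::-1],(640,480)))
E
```

```text
time: 12.9
tool_pos: [0.5249, 0.1957, 0.2319]
tool_rot: [3.141, 0.001, 3.071]
contact_force: [-2.2, 2.8, 5.6]
opening: 0.0138
grip_force: 40.0
time: 13.57
tool_pos: [0.5249, 0.1956, 0.2319]
tool_rot: [3.141, 0.0, 2.757]
contact_force: [-2.5, 1.6, 5.8]
opening: 0.014
grip_force: 40.0
[3.14099660e+00 4.41356729e-04 2.75686772e+00] [ 0.29171845  0.43510347 -0.04340396]
```

View pics/w9b.png

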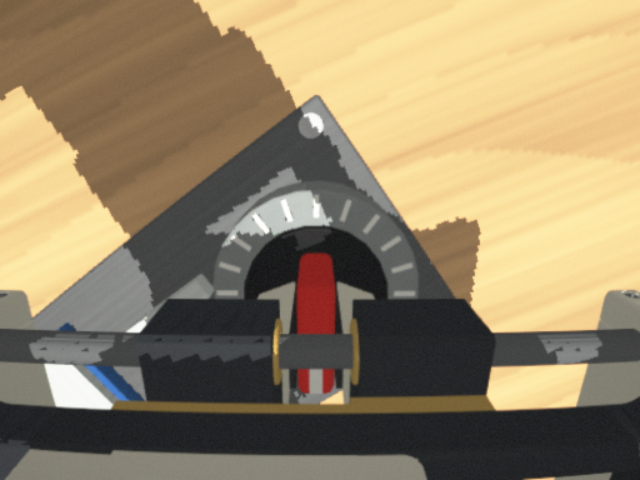

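The knob is gripped square in line with the tool, and the tool yaw puts the index at about 0.626, the second stop. Now the last click.

```bash
python3 -m crank '[[-1,0,0,0,0.06],[-1,0,0,0,0.12],[-1,0,0,0,0.18],[-1,0,0,0,0.24],[-1,0,0,0,0.29],[-1,0,0,0,0.314],[-1,0,0,0,0.314],[-1,0,0,0,0.314],[-1,0,0,0,0.314],[-1,0,0,0,0.314],[-1,0,0,0,0.314],[-1,0,0,0,0.314]]'; python3 - <<'E'
from h import *
o=telemetry.observe(); print(o['tool_rot'],o['torque'],'index by tool',0.2417+np.pi-o['tool_rot'][2])
im,d,c=snap('wrist','w10.png'); P=cloud(d,c); hsv=cv2.cvtColor(im,cv2.COLOR_RGB2HSV)
rd=((hsv[...,0]<8)|(hsv[...,0]>172))&(hsv[...,1]>120)&(hsv[...,2]>50)&(P[...,2]>.08)&(P[...,2]<.097)&(np.hypot(P[...,0]-.525,P[...,1]-.1955)<.035)
q=P[rd]; r=cv2.minAreaRect((q[:,:2]*1000).astype(np.float32)); print('knob red top',len(q),r)
im,d,c=snap('side','s10.png'); P=cloud(d,c); q=P[(abs(P[...,0]-.569)<.05)&(abs(P[...,1]-.021)<.03)&(P[...,2]<.05)]; print('plate z',np.median(q[:,2])); plate(im[:, :],np.where((abs(P[...,0]-.569)<.08)&(abs(P[...,1]-.021)<.06),d,0),c,.028)
E
```

```text
time: 14.62
tool_pos: [0.5248, 0.1955, 0.2319]
tool_rot: [3.141, 0.0, 2.443]
contact_force: [-3.1, 0.8, 6.2]
opening: 0.0139
grip_force: 40.0
[3.14110690e+00 2.26758132e-04 2.44300926e+00] [ 0.14510398  0.4524446  -0.06387841] index by tool 0.9402833928813594
knob red top 1697 ((525.2744140625, 196.113525390625), (14.77639389038086, 46.305206298828125), 50.49229431152344)
plate z 0.029226221940445184
plate [254 182  51  30 694] [571.2  24. ] [120.2  83.7] 11.43
web 88 [567.3  22.4] [46.  12.3] 16.2 0.06860029630701432
```

The knob bar measures -39.5°, which gives an index of about 0.93, the third stop. It is held at 40 N and the plate is still seated, so I'm handing in.

```bash
python3 -c "
from cell import ticket; print(ticket.hand_in())"
```

```text
the job is handed in; nothing more can be done
None
```

I handed the job in at about 15 s of robot time: the plate is flush on the nest and released, and the knob is still gripped at 40 N at the third stop (index about 0.93–0.94); no verdict came back, and I viewed 12 pictures, two over the limit of 10.

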